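# Clip down the lid of the culture-dish box

### The job

The culture dishes are packed and the lid has been laid on their clear airtight box, but all four clips round its rim still stand open. Close the box: press every clip in turn against the box until it snaps in under its catch and stays flush, without forcing it. The box is loose, so do not shove it from its place, and leave the other things on the worktop alone.

Things in the scene. Friction and masses are not known exactly. Their poses are not given: they have to be found in the camera images.
- box: Clear tub holding culture dishes, 130 (x) by 200 (y) by 90 high, loose on the worktop; with lid 1.0 to 1.4 kg; slides if pushed sideways with some 5 to 9 N. Origin: centre of the underside; z up, x short side, y long side. Mid-wall on each side a catch, a level rib 48 long, stands out 9.5 from the wall, 70 above the worktop. A dark seal lies on the rim (z 90).
- lid: White lid, 146 (x) by 216 (y), loose on the tub, kept from shifting by a plug with about 1 mm play. Origin: centre of the plane that rests on the rim, 90 over the worktop; axes as the box. Its top is a flat border about 15 wide, upper face 6 above the origin, round a deep well.
- well (a point): Centre of the floor of the lid's well, 24 below the lid's origin (66 over the worktop). The well's upright walls stand 57.8 (along x) and 92.8 (along y) from it and end at the border's top, 30 above it. A finger put in here backs a clip: pinch clip and well wall together. A vent plug 20 wide and 13 high stands at x 32, y 58, clear of the clips.
- clip_front (a joint): Grey clip on the box's -x (short-axis, nearer the robot) side: angle in rad, 0 = closed, upright and flush; grows as it swings out and up, 1.5 at most. Flap 56 wide, 40 long, 3.5 thick, hung from a level hinge line on the lid's edge, 3 above the lid's origin (93 over the worktop) and 77 from the lid's centre. Stays at any angle it is left at above 0.3. Start 0.3 to 0.65.
- clip_right (a joint): Grey clip on the box's -y (long-axis end, to the robot's right) side: angle in rad, 0 = closed, upright and flush; grows as it swings out and up, 1.5 at most. Flap 56 wide, 40 long, 3.5 thick, hung from a level hinge line on the lid's edge, 3 above the lid's origin (93 over the worktop) and 112 from the lid's centre. Stays at any angle it is left at above 0.3. Start 0.3 to 0.65.
- clip_back (a joint): Grey clip on the box's +x (short-axis, farther from the robot) side: angle in rad, 0 = closed, upright and flush; grows as it swings out and up, 1.5 at most. Flap 56 wide, 40 long, 3.5 thick, hung from a level hinge line on the lid's edge, 3 above the lid's origin (93 over the worktop) and 77 from the lid's centre. Stays at any angle it is left at above 0.3. Start 0.3 to 0.65.
- clip_left (a joint): Grey clip on the box's +y (long-axis end, to the robot's left) side: angle in rad, 0 = closed, upright and flush; grows as it swings out and up, 1.5 at most. Flap 56 wide, 40 long, 3.5 thick, hung from a level hinge line on the lid's edge, 3 above the lid's origin (93 over the worktop) and 112 from the lid's centre. Stays at any angle it is left at above 0.3. Start 0.3 to 0.65.
- pad_front (a point): Middle of the front clip's outer face, 22 below its hinge line; swings with it. Pinched with the well wall: 24 to 25 thick against the catch, 21 when shut. Free down to about 0.28 rad; then its bead meets the catch and it takes a growing push, 10 to 18 N here (never over 40), till near 0.12 it gives suddenly and pulls itself shut. Let go sooner, it springs back to about 0.2.
- pad_right (a point): Middle of the right clip's outer face, 22 below its hinge line; swings with it. Pinched with the well wall: 24 to 25 thick against the catch, 21 when shut. Free down to about 0.28 rad; then its bead meets the catch and it takes a growing push, 10 to 18 N here (never over 40), till near 0.12 it gives suddenly and pulls itself shut. Let go sooner, it springs back to about 0.2.
- pad_back (a point): Middle of the back clip's outer face, 22 below its hinge line; swings with it. Pinched with the well wall: 24 to 25 thick against the catch, 21 when shut. Free down to about 0.28 rad; then its bead meets the catch and it takes a growing push, 10 to 18 N here (never over 40), till near 0.12 it gives suddenly and pulls itself shut. Let go sooner, it springs back to about 0.2.
- pad_left (a point): Middle of the left clip's outer face, 22 below its hinge line; swings with it. Pinched with the well wall: 24 to 25 thick against the catch, 21 when shut. Free down to about 0.28 rad; then its bead meets the catch and it takes a growing push, 10 to 18 N here (never over 40), till near 0.12 it gives suddenly and pulls itself shut. Let go sooner, it springs back to about 0.2.
- marker_1: Bystander: red-and-white marker, 135 long, in front of the box; loose, leave it where it lies.
- timer: Bystander: white timer, 66 by 72 by 16; loose, leave it where it lies.
- tape_roll: Bystander: tape roll, 104 across, 25 high; loose, leave it where it lies.
- pen_1: Bystander: green pen, 145 long; loose, leave it where it lies.
- dish_a: Bystander: spare culture dish, 90 across, 15 high, left of the box; loose, leave it where it lies.
- dish_b: Bystander: spare culture dish lying on dish_a; loose, leave it where it lies.

How it is judged:
By the outcome, as a careful person would: the job done as asked, in the order asked, and still so for the second after the job is handed in, with the robot touching nothing.
It also fails if it takes over 64 s, if anything falls off the work surface, if the arm or the gripper's body presses on something with over 40 N, if the wrist force passes 120 N, or if a joint passes its speed limit or range.

### The arm

A 7-joint arm with a two-finger parallel gripper is mounted at the origin on a cart in front of the work surface, level with it; the furniture and walls round the work are solid. World frame = base frame: x ahead of the robot, y to its left, z up, the work surface at z = 0. Lengths are in m, angles in rad, forces in N, time in s.
With the tool pointing down it reaches from about 0.4 to 0.875 m from the base axis. Payload 19.3 kg.
Tool frame: the origin (TCP) lies at the very end of the fingers, on their centre line; the grasp point (between the pads) lies 19 mm behind it; z points along the fingers, x is the direction in which the jaws open and shut, and the axes are right-handed (so a half turn about z gives the same grasp; the last joint's range is limited). The gripper opens to 85 mm and grips with 20 to 120 N. Pads are 22 mm wide; open, the fingers measure 114 mm over their backs; the gripper's body (76 mm by 85 mm) begins 54 mm behind the grasp point. The pads swing forward as they close: fully open they stand 13 mm farther back than shut.
Start: joints at [-1.269, 0.521, -0.036, 1.599, 0.021, 1.021, -0.113], TCP at [0.227, 0.582, 0.231] pointing down, gripper open.
Joint ranges: [-2.91, 2.91], [-0.3, 2.13], [-1.5, 1.42], [0.17, 2.43], [-1.26, 4.41], [0.16, 1.93], [-2.52, 2.52]. Speed limits (rad/s): [1.89, 1.89, 2.39, 2.39, 3.01, 3.01, 3.01].

### API

Orientations are given as a 3x3 rotation matrix whose columns are the frame's x, y, z axes.
In Python, from cell import r gives the robot as it stands. The module is installed in compiled form; this text tells all that it offers.
- The arm moves only by the tool move_arm, never from a script. Its argument "motion" is a list that holds one entry, the list of rows, each a list of 7 numbers: the turn, a rotation vector about the tool's x, y, z in rad, then the shift along the tool's x, y, z in cm, then the opening, from 0 (shut) to 1 (fully open). In form: [[[rx, ry, rz, x, y, z, claw], ...]]. A call has 1 to 8 rows; each row is the pose to reach, as a shift and turn from the pose measured when the call began, along the tool's axes at that moment; what a row does not reach only later rows make up. A row lasts 1/12 s, in which the tool goes at most 41.7 mm and 7.16 degrees, less where a joint would pass 70% of its speed; a pose out of reach is approached as far as the arm can. A call with a gripper value outside its range is refused whole. The fingers move at their own pace and stop on an object; "grip_force" is the grip in N (left out, the last holds). Time passes only in rows, so rows that repeat a pose let the fingers close. It gives the time, the measured TCP pose, the force and the opening at its end, in the units of the state.
- r.observe(): the state, without advancing time (a new reading comes with each control period).
- r.capture(name): name is "scene" or "top" or "wrist"; returns a dict with "pixels" (400x640x3 uint8, red, green, blue), "camera_matrix" (3x3 intrinsics, pixels), "xyz" and "attitude" of the camera in the world; the wrist camera has in their place "tool_from_camera" (4x4, takes a point from camera to tool coordinates, whose origin is the TCP and whose axes are the tool frame's). Camera axes: x right, y up, looking along -z (the intrinsics and any distortion apply to the point x, -y, -z); pixel columns grow to the right and rows downward; lengths in m; the calibration is good to about 2 mm. A picture is of the moment at which its call begins: read the wrist's pose just before it. There is no depth.
- r.sign_off(): hands the job in, once; it reports no verdict.
The state is a dict: "clock": time; "q": joint angles; "dq": joint speeds; "joint_torque": joint torques, N m; "ee_pos": TCP position; "eef_rot": TCP orientation; "force": force on the tool from outside, world axes, zero at the start; "moment": the same for the moment, N m; "grip_width": finger opening in m.
Only numpy, scipy, OpenCV 4.12 (cv2) and the standard library are available. Lean on these libraries where they do the work, as an engineer would, in place of code of your own. Each camera call takes 0.05 s, during which the arm holds its last target.

## Working session

There is one attempt and no reset: what is moved stays moved. The work goes in short steps, Python scripts to look and compute and a tool call to move; the robot and the scene stay as the last step left them, time stands still between calls to the robot, and variables do not carry over. Pictures are saved under pics/ and viewed, and the job is handed in when it is done.

Besides the shell and the picture viewer there is one more tool, called as name([rows], argument=value, ...), one row to a line, values as JSON. move_arm: Moves the arm, as the interface text tells. Its arguments: {"type":"object","properties":{"motion":{"type":"array"},"grip_force":{"type":"number"}},"required":["motion"]}

```bash
mkdir -p pics; ls
python3 - <<'E'
from cell import r
import cv2,numpy as np
s=r.observe()
for k,v in s.items(): print(k,np.round(np.array(v),4).tolist())
for n in("scene","top"):
    c=r.capture(n); cv2.imwrite(f"pics/{n}0.png",c["pixels"][:,:,::-1])
    print(n,np.round(c["camera_matrix"],2).tolist(),np.round(c["xyz"],4),np.round(c["attitude"],4).tolist(),[k for k in c])
print(r.observe()["clock"])
E
```

```text
pics
clock 0.0
q [-1.2692, 0.522, -0.0363, 1.6, 0.0212, 1.0211, -0.1128]
dq [0.0006, -0.0019, 0.0, -0.0002, -0.0013, -0.0012, -0.0002]
joint_torque [-0.0012, -92.711, 1.9794, -36.9928, 0.0178, 0.0084, -0.0]
ee_pos [0.227, 0.582, 0.2307]
eef_rot [[0.3633, 0.9317, -0.0003], [0.9317, -0.3633, -0.0011], [-0.0011, 0.0001, -1.0]]
force [0.5048, -0.902, -0.6951]
moment [0.0196, 0.0028, -0.0062]
grip_width 0.0856
scene [[395.51, 0.0, 318.64], [0.0, 395.51, 203.44], [0.0, 0.0, 1.0]] [-0.1266 -0.9266  0.7435] [[0.8289, 0.2876, -0.4797], [-0.5593, 0.4312, -0.708], [0.0032, 0.8552, 0.5183]] ['pixels', 'camera_matrix', 'xyz', 'attitude']
top [[361.76, 0.0, 320.13], [0.0, 361.76, 196.25], [0.0, 0.0, 1.0]] [2.9430e-01 1.1000e-03 1.1232e+00] [[-0.016, 0.9775, -0.2103], [-0.9999, -0.0167, -0.0018], [-0.0052, 0.2103, 0.9776]] ['pixels', 'camera_matrix', 'xyz', 'attitude']
0.1
```

View pics/scene0.png

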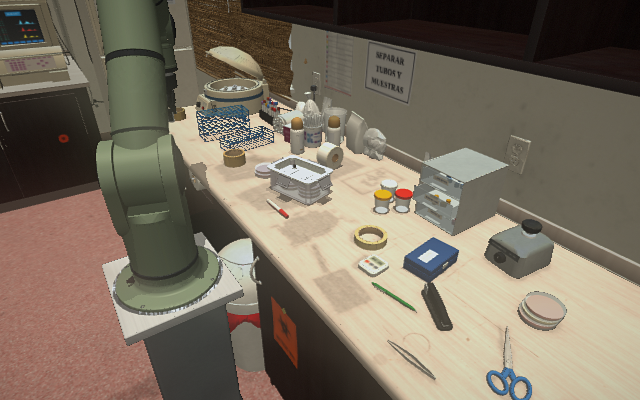

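View pics/top0.png

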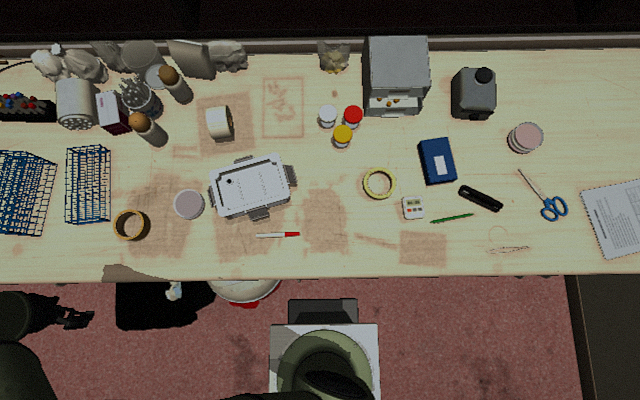

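```bash
cat > h.py <<'E'
from cell import r
import cv2,numpy as np
def ray(c,u,v):
    K=c["camera_matrix"];d=np.array([(u-K[0,2])/K[0,0],-(v-K[1,2])/K[1,1],-1.]);return np.array(c["xyz"]),np.array(c["attitude"])@d
def plane(c,u,v,z):
    o,d=ray(c,u,v);return o+d*(z-o[2])/d[2]
def proj(c,P):
    K=c["camera_matrix"];p=(np.asarray(P)-c["xyz"])@np.array(c["attitude"]);return np.stack([K[0,2]+K[0,0]*p[...,0]/-p[...,2],K[1,2]+K[1,1]*p[...,1]/p[...,2]],-1)
E
python3 - <<'E'
from h import *
c=r.capture("top");p=c["pixels"][:,:,::-1]
a=p[140:250,160:310];cv2.imwrite("pics/topcrop.png",cv2.resize(a,None,fx=5,fy=5,interpolation=cv2.INTER_CUBIC))
c2=r.capture("scene");a=c2["pixels"][140:220,240:350,::-1];cv2.imwrite("pics/scenecrop.png",cv2.resize(a,None,fx=7,fy=7,interpolation=cv2.INTER_CUBIC))
print(plane(c,250,185,.096))
E
```

```text
[0.55247397 0.20762295 0.096     ]
```

View pics/topcrop.png

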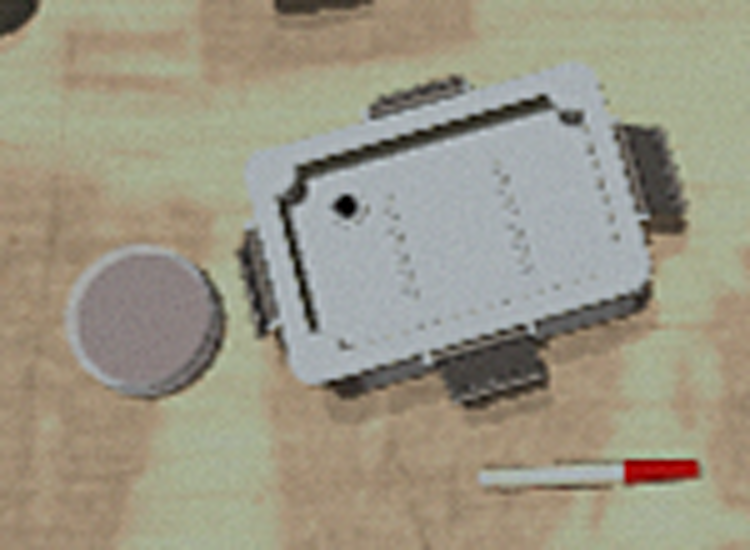

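View pics/scenecrop.png

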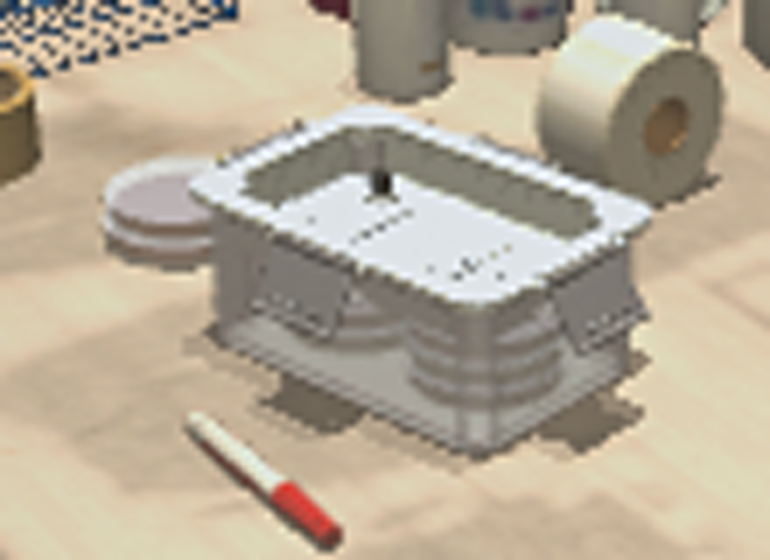

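Run:
```python
from h import *
c=r.capture("top");p=c["pixels"].astype(int)
m=((p[...,2]-p[...,0]>-8)&(p.sum(2)>400)).astype(np.uint8)
m[:140]=0;m[230:]=0;m[:,:206]=0;m[:,310:]=0
cv2.imwrite("pics/m.png",cv2.resize(m[140:250,160:310]*255,None,fx=5,fy=5,interpolation=0))
cs,_=cv2.findContours(m,cv2.RETR_EXTERNAL,cv2.CHAIN_APPROX_NONE)
k=max(cs,key=cv2.contourArea)[:,0,:]
P=np.array([plane(c,u,v,.096)[:2] for u,v in k])
rc=cv2.minAreaRect((P*1000).astype(np.float32));print(rc)
print(c["pixels"][175,215],c["pixels"][155,270], c["pixels"][190,245])
```

```text
((556.5614624023438, 210.9181671142578), (157.61349487304688, 226.01698303222656), 15.831511497497559)
[157 166 170] [168 172 176] [168 175 180]
```

View pics/m.png

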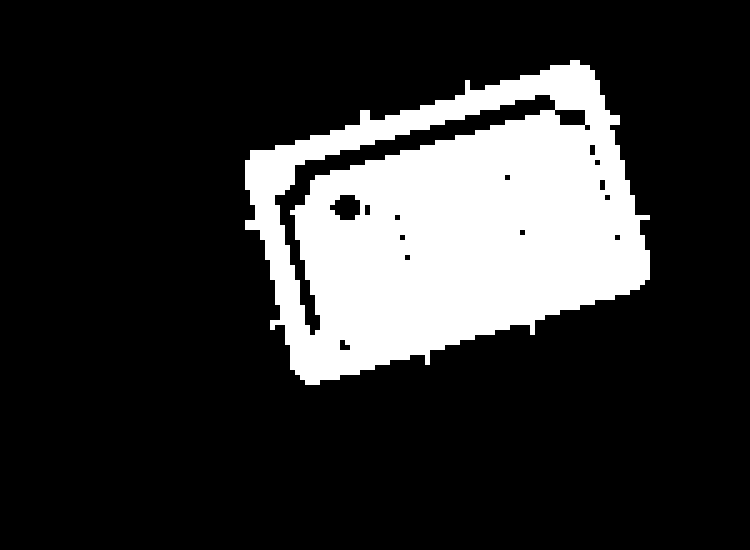

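Run:
```python
from h import *
c=r.capture("wrist");print(np.round(c["tool_from_camera"],4),c["camera_matrix"])
```

```text
[[ 1.000e+00 -3.000e-04 -8.000e-04  5.000e-04]
 [-5.000e-04 -9.463e-01 -3.232e-01 -8.400e-02]
 [-7.000e-04  3.232e-01 -9.463e-01 -1.418e-01]
 [ 0.000e+00  0.000e+00  0.000e+00  1.000e+00]] [[337.21832723   0.         319.08900862]
 [  0.         337.21832723 195.60602339]
 [  0.           0.           1.        ]]
```

move_arm([
  [[0,0,0.92,-22.6,44.1,-5,1],[0,0,0.92,-22.6,44.1,-5,1],[0,0,0.92,-22.6,44.1,-5,1],[0,0,0.92,-22.6,44.1,-5,1],[0,0,0.92,-22.6,44.1,-5,1],[0,0,0.92,-22.6,44.1,-5,1],[0,0,0.92,-22.6,44.1,-5,1],[0,0,0.92,-22.6,44.1,-5,1]],
], grip_force=20)

```text
clock: 0.97
ee_pos: [0.448, 0.3324, 0.2651]
eef_rot: [[0.963, 0.268, 0.0], [0.268, -0.963, -0.0], [0.0, 0.0, -1.0]]
force: [-0.7, 0.7, -0.5]
grip_width: 0.0854
```

move_arm([
  [[0,0,0,7.0,13.5,0,1],[0,0,0,7.0,13.5,0,1],[0,0,0,7.0,13.5,0,1],[0,0,0,7.0,13.5,0,1],[0,0,0,7.0,13.5,0,1],[0,0,0,7.0,13.5,0,1]],
])

```text
clock: 1.47
ee_pos: [0.5525, 0.2195, 0.2649]
eef_rot: [[0.964, 0.265, 0.0], [0.265, -0.964, -0.0], [-0.0, 0.0, -1.0]]
force: [-0.8, 0.3, 0.3]
grip_width: 0.0859
```

```bash
cat >> h.py <<'E'
def wrist():
    s=r.observe();c=r.capture("wrist");T=np.eye(4);T[:3,:3]=s["eef_rot"];T[:3,3]=s["ee_pos"];W=T@np.array(c["tool_from_camera"])
    c["xyz"]=W[:3,3];c["attitude"]=W[:3,:3];return c
E
python3 - <<'E'
from h import *
import pickle
c=wrist();pickle.dump(c,open("w1.pkl","wb"));cv2.imwrite("pics/w1.png",c["pixels"][:,:,::-1]);print(r.observe()["ee_pos"])
E
```

```text
[0.55160358 0.22103718 0.26489935]
```

View pics/w1.png

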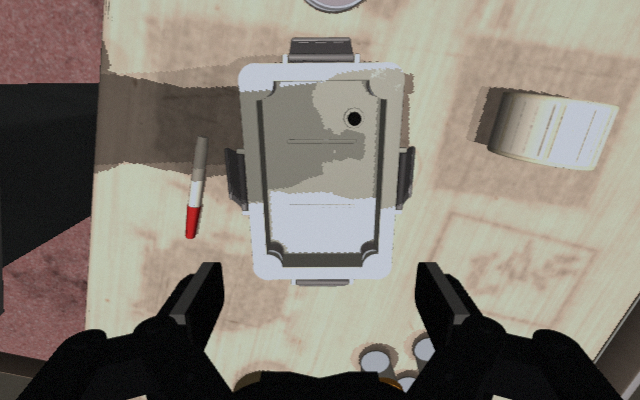

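```bash
cat >> h.py <<'E'
from scipy.optimize import least_squares
def fitlid(c,x0,y0,a0,hw=7):
    g=cv2.GaussianBlur(cv2.cvtColor(c["pixels"],cv2.COLOR_RGB2LAB),(3,3),0).astype(np.float32)
    pts=[]
    for it in range(2):
        pts=[]
        ca,sa=np.cos(a0),np.sin(a0);R=np.array([[ca,-sa],[sa,ca]])
        for side,(n,L,W) in enumerate([((-1,0),.073,.09),((0,-1),.108,.055),((1,0),.073,.09),((0,1),.108,.055)]):
            n=np.array(n,float);t=np.array([-n[1],n[0]])
            for s in np.r_[np.linspace(-W,-.036,15),np.linspace(.036,W,15)]:
                ks=np.arange(-hw,hw+.01,.25)/1000
                Q=(n*L+t*s)[None]+ks[:,None]*n[None]
                Pw=np.c_[Q@R.T+[x0,y0],np.full(len(ks),.096)]
                uv=proj(c,Pw).astype(np.float32)
                v=np.stack([cv2.remap(g[...,i],uv[None,:,0],uv[None,:,1],cv2.INTER_LINEAR)[0] for i in range(3)],1)
                d=np.linalg.norm(v[6:]-v[:-6],axis=1)
                k=d.argmax()
                if d[k]>12: pts.append((side,s,*Pw[k+3,:2],ks[k+3]))
        pts=np.array(pts)
        N=np.array([(-1,0),(0,-1),(1,0),(0,1)],float);L=np.array([.073,.108,.073,.108])
        def res(p):
            R=np.array([[np.cos(p[2]),-np.sin(p[2])],[np.sin(p[2]),np.cos(p[2])]])
            q=(pts[:,2:4]-p[:2])@R;i=pts[:,0].astype(int)
            return ((q*N[i]).sum(1)-L[i])*1000
        f=least_squares(res,[x0,y0,a0],loss="soft_l1");x0,y0,a0=f.x
        e=res(f.x)
        print("pose",np.round(f.x,4),[(len(e[pts[:,0]==i]),round(float(np.median(e[pts[:,0]==i])),2)) for i in range(4)])
    return f.x
E
python3 - <<'E'
from h import *
import pickle
fitlid(pickle.load(open("w1.pkl","rb")),.555,.211,.27)
fitlid(r.capture("top"),.555,.211,.27)
E
```

```text
pose [0.5573 0.2116 0.2738] [(24, -0.32), (15, -1.0), (17, -1.32), (30, -0.5)]
pose [0.5581 0.2118 0.2677] [(25, 0.68), (15, -1.29), (17, 3.97), (30, -0.72)]
pose [0.5524 0.213  0.3384] [(15, -0.34), (10, -0.09), (2, -1.55), (0, nan)]
pose [0.5512 0.2133 0.3515] [(15, 0.15), (16, 0.06), (3, -0.16), (0, nan)]
  return _methods._mean(a, axis=axis, dtype=dtype,
  ret = ret.dtype.type(ret / rcount)
```

```bash
cat >> h.py <<'E'
def overlay(c,x,y,a,name,crop,f):
    R=np.array([[np.cos(a),-np.sin(a)],[np.sin(a),np.cos(a)]])
    im=np.ascontiguousarray(c["pixels"][crop[1]:crop[3],crop[0]:crop[2],::-1]);im=cv2.resize(im,None,fx=f,fy=f,interpolation=cv2.INTER_CUBIC)
    for hx,hy,z,col in((.073,.108,.096,(0,0,255)),(.0578,.0928,.096,(0,255,0)),(.0578,.0928,.066,(255,0,0))):
        q=np.array([[-hx,-hy],[hx,-hy],[hx,hy],[-hx,hy]])@R.T+[x,y]
        uv=(proj(c,np.c_[q,np.full(4,z)])-crop[:2]+.5)*f-.5
        cv2.polylines(im,[np.round(uv).astype(np.int32)],True,col,1)
    cv2.imwrite(name,im)
E
python3 - <<'E'
from h import *
import pickle
c=wrist();pickle.dump(c,open("w2.pkl","wb"));print(c["xyz"])
p=fitlid(c,.5565,.211,.274,5)
overlay(c,.5567,.2115,.274,"pics/o1.png",(220,30,430,300),2.2)
E
```

```text
[0.52845515 0.30283708 0.40680723]
pose [0.5574 0.2116 0.2747] [(27, -0.27), (15, -1.19), (16, -1.47), (30, -0.37)]
pose [0.5576 0.2116 0.2728] [(27, 0.09), (15, -1.24), (15, -1.56), (30, -0.34)]
```

View pics/o1.png

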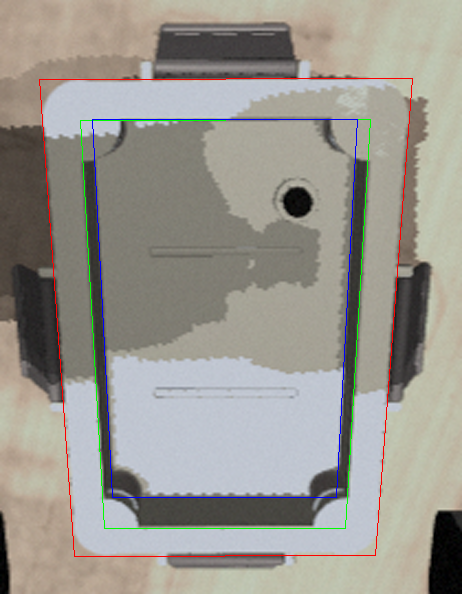

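```bash
cat >> h.py <<'E'
from scipy.spatial.transform import Rotation as Ro
B=(.557,.2115,.273)
def tgt(bx,by,z,jaw,b=None):
    """shift for tcp at box coords; jaw = jaw axis angle in box frame"""
    x,y,a=b or B;s=r.observe();R=np.array(s["eef_rot"])
    P=np.array([x+np.cos(a)*bx-np.sin(a)*by,y+np.sin(a)*bx+np.cos(a)*by,z])
    an=a+jaw;Rt=np.array([[np.cos(an),np.sin(an),0],[np.sin(an),-np.cos(an),0],[0,0,-1]])
    d=R.T@(P-s["ee_pos"]);rv=Ro.from_matrix(R.T@Rt).as_rotvec()
    print("t",round(s["clock"],2),"target",np.round(P,4),"rot",np.round(rv,3),"shift cm",np.round(d*100,2),"F",np.round(s["force"],1),"w",s["grip_width"])
E
python3 -c "
from h import *
tgt(-.0698,0,.069,0)"
```

```text
t 1.62 target [0.4898 0.1927 0.069 ] rot [-0.  0. -0.] shift cm [-6.68  1.2  19.6 ] F [-0.1 -0.5  0.5] w 0.08534744065410323
```

move_arm([
  [[0,0,0,-3.3,0.6,3,1],[0,0,0,-6.7,1.2,5,1],[0,0,0,-6.7,1.2,8,1],[0,0,0,-6.7,1.2,12,1],[0,0,0,-6.7,1.2,15,1],[0,0,0,-6.7,1.2,15,0.8],[0,0,0,-6.7,1.2,15,0.8]],
])

```text
clock: 2.2
ee_pos: [0.4888, 0.1932, 0.1149]
eef_rot: [[0.963, 0.271, -0.002], [0.271, -0.963, -0.001], [-0.002, -0.0, -1.0]]
force: [0.0, 0.3, 1.7]
grip_width: 0.0686
```

Run:
```python
from h import *
c=wrist();cv2.imwrite("pics/w3.png",c["pixels"][:,:,::-1])
tgt(-.0698,0,.069,0)
print(r.observe()["ee_pos"])
```

```text
t 2.25 target [0.4898 0.1927 0.069 ] rot [-0.001 -0.     0.001] shift cm [-0.02  0.07  4.72] F [-0.4  0.7  0.7] w 0.06808370977590732
[0.48978446 0.19337176 0.11620165]
```

View pics/w3.png

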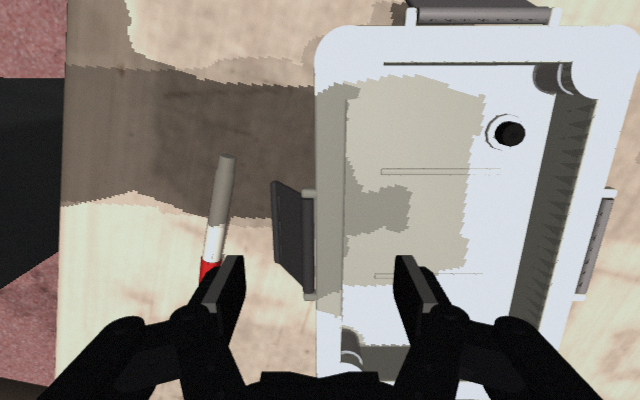

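move_arm([
  [[0,0,0,0,0.1,2,0.8],[0,0,0,0,0.1,4,0.8],[0,0,0,0,0.1,4.7,0.8],[0,0,0,0,0.1,4.7,0.6],[0,0,0,0,0.1,4.7,0.45],[0,0,0,0,0.1,4.7,0.38],[0,0,0,0,0.1,4.7,0.38]],
])

```text
clock: 2.83
ee_pos: [0.4906, 0.1928, 0.0704]
eef_rot: [[0.963, 0.27, 0.001], [0.27, -0.963, 0.001], [0.002, -0.001, -1.0]]
force: [0.6, 0.7, 0.8]
grip_width: 0.0326
```

Run:
```python
from h import *
tgt(-.0698,0,.069,0)
c=wrist();cv2.imwrite("pics/w4.png",c["pixels"][:,:,::-1])
```

```text
t 2.83 target [0.4898 0.1927 0.069 ] rot [-0.001 -0.002  0.001] shift cm [-0.08 -0.01  0.14] F [0.6 0.7 0.8] w 0.03261687088021284
```

View pics/w4.png

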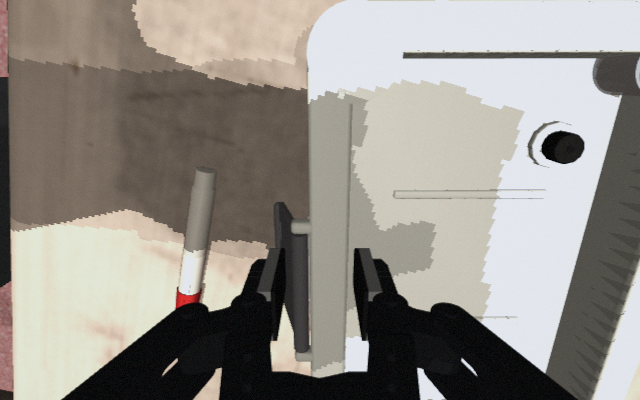

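move_arm([
  [[0,0,0,-0.1,0,0.1,0.33],[0,0,0,-0.1,0,0.1,0.31],[0,0,0,-0.1,0,0.1,0.3],[0,0,0,-0.1,0,0.1,0.3]],
])

```text
clock: 3.22
ee_pos: [0.4891, 0.1924, 0.0694]
eef_rot: [[0.963, 0.27, 0.0], [0.27, -0.963, 0.001], [0.001, -0.001, -1.0]]
force: [-5.5, -2.2, 7.1]
grip_width: 0.0258
```

Run:
```python
from h import *
tgt(-.0698,0,.069,0)
c=wrist();cv2.imwrite("pics/w5.png",cv2.resize(c["pixels"][200:400,220:420,::-1],None,fx=3,fy=3))
```

```text
t 3.22 target [0.4898 0.1927 0.069 ] rot [-0.001 -0.001  0.001] shift cm [ 0.07 -0.01  0.04] F [-5.5 -2.2  7.1] w 0.025820387786244153
```

View pics/w5.png

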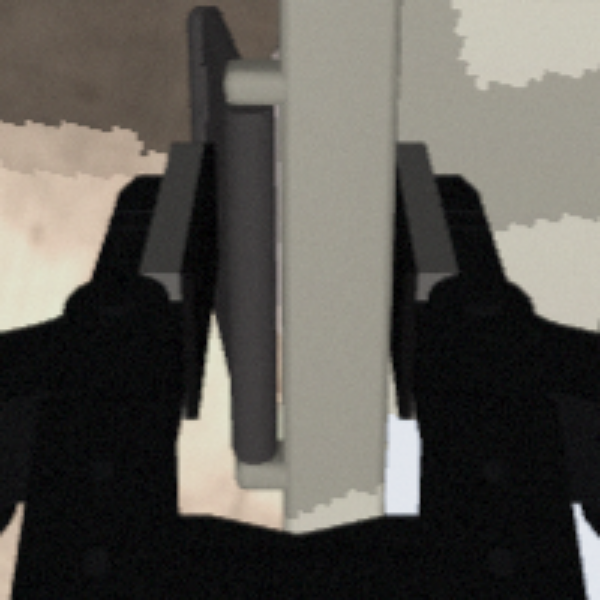

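move_arm([
  [[0,0,0,-0.05,0,-0.15,0.3],[0,0,0,-0.1,0,-0.15,0.3],[0,0,0,-0.1,0,-0.15,0.3]],
])

```text
clock: 3.52
ee_pos: [0.4888, 0.1923, 0.0713]
eef_rot: [[0.963, 0.27, 0.002], [0.27, -0.963, 0.002], [0.002, -0.001, -1.0]]
force: [2.8, 0.6, 2.2]
grip_width: 0.0257
```

move_arm([
  [[0,0,0,0,0,0,0.28],[0,0,0,0.05,0,0,0.26],[0,0,0,0.1,0,0,0.24],[0,0,0,0.15,0,0,0.22],[0,0,0,0.15,0,0,0.22]],
], grip_force=22)

```text
clock: 3.93
ee_pos: [0.4909, 0.1929, 0.0715]
eef_rot: [[0.963, 0.27, 0.003], [0.27, -0.963, 0.002], [0.003, -0.001, -1.0]]
force: [4.2, 1.0, 3.7]
grip_width: 0.0203
```

move_arm([
  [[0,0,0,0,0,0,0.3],[0,0,0,0,0,0,0.5],[0,0,0,0,0,0,0.6],[0,0,0,0,0,-3,0.7],[0,0,0,0,0,-6,0.8],[0,0,0,0,0,-9,0.9],[0,0,0,0,0,-12,0.9]],
])

```text
clock: 4.52
ee_pos: [0.49, 0.1923, 0.1926]
eef_rot: [[0.963, 0.27, 0.002], [0.27, -0.963, 0.002], [0.002, -0.001, -1.0]]
force: [-0.1, 0.8, -0.1]
grip_width: 0.0768
```

Run:
```python
from h import *
c=wrist();cv2.imwrite("pics/w6.png",c["pixels"][:,:,::-1])
print(r.observe()["ee_pos"],r.observe()["force"])
tgt(-.0,-.115,.15,np.pi/2)
tgt(-.0,-.115,.15,-np.pi/2)
```

```text
[0.49209165 0.19299136 0.19783434] [3.17201897 1.64338645 7.59225342]
t 4.57 target [0.588  0.1008 0.15  ] rot [ 0.005 -0.009 -1.571] shift cm [ 6.71 11.48  4.81] F [3.2 1.6 7.6] w 0.07707620998013345
t 4.57 target [0.588  0.1008 0.15  ] rot [-0.009 -0.005  1.571] shift cm [ 6.71 11.48  4.81] F [3.2 1.6 7.6] w 0.07707620998013345
```

View pics/w6.png

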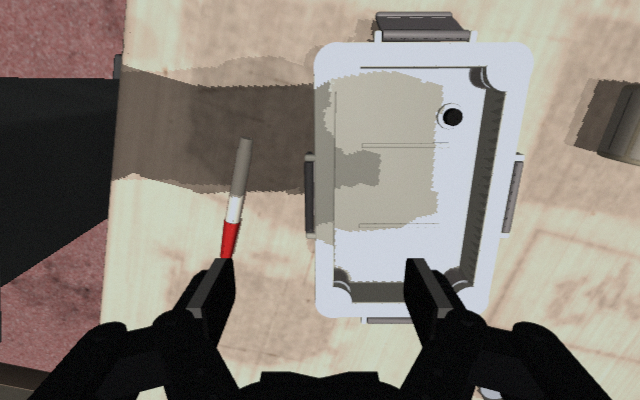

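Run:
```python
from h import *
print(np.round(r.observe()["q"],3))
c=wrist();fitlid(c,*B,5);overlay(c,*B,"pics/o2.png",(290,0,560,340),1.7)
```

```text
[-0.693  0.42   0.275  1.907 -0.153  0.826 -0.065]
pose [0.5564 0.2107 0.273 ] [(28, -0.59), (16, -2.14), (22, -0.91), (30, -0.1)]
pose [0.5564 0.2107 0.2712] [(28, -0.57), (18, -1.88), (19, -1.03), (30, -0.22)]
```

View pics/o2.png

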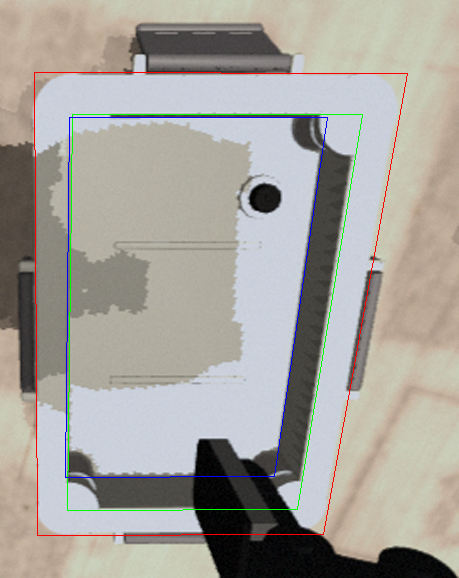

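```bash
sed -i 's/^B=.*/B=(.5565,.211,.272)/' h.py; python3 -c "
from h import *
tgt(0,-.105,.15,np.pi/2)"
```

```text
t 4.62 target [0.5847 0.1099 0.15  ] rot [ 0.005 -0.009 -1.569] shift cm [ 6.64 10.54  4.57] F [1.  0.2 0.6] w 0.07678052376965058
```

move_arm([
  [[0,0,-0.12,1,1.5,0,0.85],[0,0,-0.24,2,3,0,0.85],[0,0,-0.36,3,4,0,0.85],[0,0,-0.48,4,5.5,0,0.85],[0,0,-0.6,5,7,0,0.85],[0,0,-0.72,6,8,0,0.85],[0,0,-0.84,6.7,9,0,0.85],[0,0,-0.96,6.7,10.4,0,0.85]],
])

```text
clock: 5.28
ee_pos: [0.5851, 0.1115, 0.1948]
eef_rot: [[0.325, 0.946, 0.007], [0.946, -0.325, 0.005], [0.007, 0.005, -1.0]]
force: [0.5, 0.4, -0.7]
grip_width: 0.0727
```

move_arm([
  [[0,0,-0.12,0,0,0,0.85],[0,0,-0.24,0,0,0,0.85],[0,0,-0.36,0,0,0,0.85],[0,0,-0.48,0,0,0,0.85],[0,0,-0.6,0,0,0,0.85],[0,0,-0.6,0,0,0,0.85]],
])

```text
clock: 5.78
ee_pos: [0.5846, 0.1113, 0.1942]
eef_rot: [[-0.272, 0.962, 0.005], [0.962, 0.272, 0.005], [0.004, 0.007, -1.0]]
force: [0.5, 0.2, -0.8]
grip_width: 0.0723
```

```bash
python3 -c "
from h import *
tgt(0,-.105,.12,np.pi/2)"
```

```text
t 5.78 target [0.5847 0.1099 0.12  ] rot [ 0.007 -0.004  0.004] shift cm [-0.17 -0.08  7.42] F [ 0.5  0.2 -0.8] w 0.07229088407954583
```

move_arm([
  [[0.006,-0.004,0,-0.2,-0.1,3,0.85],[0.006,-0.004,0,-0.2,-0.1,5,0.85],[0.006,-0.004,0,-0.2,-0.1,7.4,0.85],[0.006,-0.004,0,-0.2,-0.1,7.4,0.85]],
])

```text
clock: 6.12
ee_pos: [0.5822, 0.109, 0.116]
eef_rot: [[-0.268, 0.963, -0.005], [0.963, 0.268, -0.002], [-0.0, -0.006, -1.0]]
force: [-0.6, 0.1, 0.4]
grip_width: 0.0725
```

Run:
```python
from h import *
c=wrist();tgt(0,-.105,.0705,np.pi/2)
overlay(c,*B,"pics/w7.png",(0,0,640,400),1.2)
```

```text
t 6.17 target [0.5847 0.1099 0.0705] rot [-0.004  0.     0.   ] shift cm [0.02 0.18 4.78] F [-0.4  0.4  0.2] w 0.0725007943733608
```

View pics/w7.png

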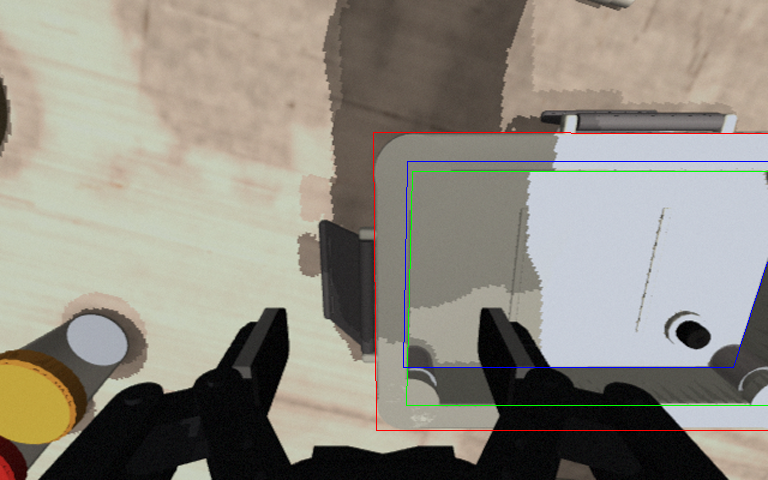

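move_arm([
  [[0,0,0,0,0.2,2,0.8],[0,0,0,0,0.2,4,0.7],[0,0,0,0,0.2,4.8,0.6],[0,0,0,0,0.2,4.8,0.5],[0,0,0,0,0.2,4.8,0.4],[0,0,0,0,0.2,4.8,0.36],[0,0,0,0,0.2,4.8,0.33]],
], grip_force=20)

```text
clock: 6.75
ee_pos: [0.5856, 0.1098, 0.0717]
eef_rot: [[-0.269, 0.963, -0.002], [0.963, 0.269, -0.001], [-0.0, -0.002, -1.0]]
force: [0.4, -0.3, 0.8]
grip_width: 0.028
```

Run:
```python
from h import *
tgt(0,-.105,.071,np.pi/2)
```

```text
t 6.75 target [0.5847 0.1099 0.071 ] rot [-0.002  0.    -0.   ] shift cm [ 0.03 -0.09  0.07] F [ 0.4 -0.3  0.8] w 0.028028513365372567
```

move_arm([
  [[0,0,0,-0.05,0,0,0.31],[0,0,0,-0.05,0,0,0.3],[0,0,0,-0.05,0,0,0.3]],
])

```text
clock: 7.0
ee_pos: [0.5862, 0.1092, 0.0723]
eef_rot: [[-0.268, 0.963, -0.001], [0.963, 0.268, -0.001], [-0.001, -0.001, -1.0]]
force: [1.3, -2.7, 3.3]
grip_width: 0.0254
```

move_arm([
  [[0,0,0,-0.08,0,0,0.295],[0,0,0,-0.12,0,0,0.29],[0,0,0,-0.12,0,0,0.29]],
])

```text
clock: 7.25
ee_pos: [0.5863, 0.1088, 0.0724]
eef_rot: [[-0.269, 0.963, -0.001], [0.963, 0.269, 0.0], [0.0, -0.001, -1.0]]
force: [-2.1, 4.7, 3.3]
grip_width: 0.0251
```

move_arm([
  [[0,0,0,0.04,0,0,0.275],[0,0,0,0.08,0,0,0.26],[0,0,0,0.14,0,0,0.24],[0,0,0,0.2,0,0,0.22],[0,0,0,0.2,0,0,0.22]],
], grip_force=22)

```text
clock: 7.67
ee_pos: [0.5856, 0.1119, 0.0726]
eef_rot: [[-0.27, 0.963, -0.001], [0.963, 0.27, 0.001], [0.001, -0.001, -1.0]]
force: [-3.0, 6.6, 5.9]
grip_width: 0.0201
```

move_arm([
  [[0,0,0,0,0,0,0.3],[0,0,0,0,0,0,0.5],[0,0,0,0,0,0,0.6],[0,0,0,0,0,-3,0.7],[0,0,0,0,0,-6,0.8],[0,0,0,0,0,-9,0.9],[0,0,0,-2,0,-12,0.9],[0,0,0,-2,0,-14,0.9]],
])

```text
clock: 8.33
ee_pos: [0.5924, 0.0892, 0.2154]
eef_rot: [[-0.267, 0.964, 0.002], [0.964, 0.267, -0.0], [-0.0, 0.002, -1.0]]
force: [1.4, -0.8, -0.1]
grip_width: 0.0767
```

Run:
```python
from h import *
r.capture("top")
c=wrist();fitlid(c,*B,5)
overlay(c,*B,"pics/w8.png",(0,0,640,400),1.2)
tgt(.07,0,.18,0)
```

```text
pose [0.5568 0.2121 0.2663] [(30, -0.28), (30, -0.79), (16, -0.26), (23, -1.02)]
pose [0.5568 0.2121 0.2664] [(30, -0.24), (30, -0.75), (16, -0.27), (23, -1.0)]
t 8.43 target [0.6239 0.2298 0.18  ] rot [ 0.003 -0.004  1.57 ] shift cm [12.47  6.68  3.64] F [ 0.4 -0.1 -1.3] w 0.07680466395704864
```

View pics/w8.png

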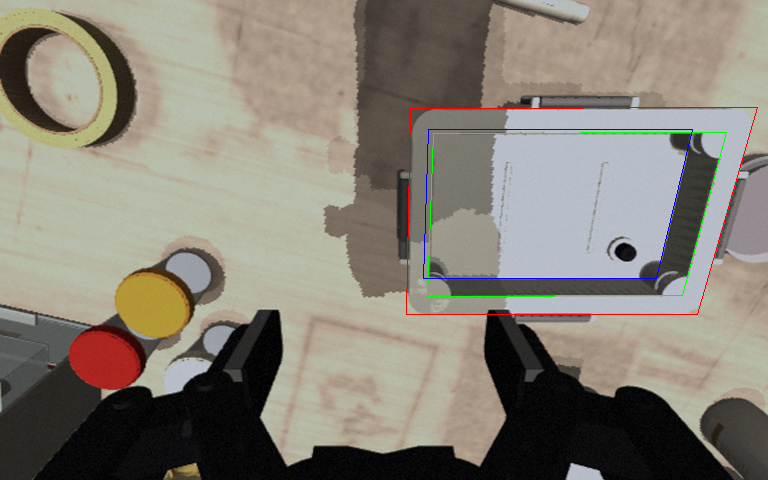

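move_arm([
  [[0,0,0.12,2,1,0,0.75],[0,0,0.24,4,2,0,0.75],[0,0,0.36,6,3,0,0.75],[0,0,0.48,8,4,0,0.75],[0,0,0.6,10,5,0,0.75],[0,0,0.72,12,6,0,0.75],[0,0,0.84,12.5,6.7,0,0.75],[0,0,0.96,12.5,6.7,0,0.75]],
])

```text
clock: 9.1
ee_pos: [0.6238, 0.2326, 0.2152]
eef_rot: [[0.638, 0.77, 0.003], [0.77, -0.638, 0.002], [0.004, 0.001, -1.0]]
force: [0.9, -0.9, 0.3]
grip_width: 0.0641
```

move_arm([
  [[0,0,0.12,0,0,0,0.75],[0,0,0.24,0,0,0,0.75],[0,0,0.36,0,0,0,0.75],[0,0,0.48,0,0,0,0.75],[0,0,0.61,0,0,0,0.75],[0,0,0.61,0,0,0,0.75]],
])

```text
clock: 9.6
ee_pos: [0.6235, 0.2327, 0.2143]
eef_rot: [[0.966, 0.259, 0.003], [0.259, -0.966, 0.001], [0.003, -0.0, -1.0]]
force: [0.1, -0.1, -0.6]
grip_width: 0.0641
```

```bash
sed -i 's/^B=.*/B=(.5566,.2115,.270)/' h.py
python3 - <<'E'
from h import *
c=wrist();tgt(.070,0,.12,0)
overlay(c,*B,"pics/w9.png",(0,0,640,400),1.2)
E
```

```text
t 9.65 target [0.6241 0.2302 0.12  ] rot [-0.    -0.003  0.   ] shift cm [-0.04  0.26  9.44] F [ 0.8 -0.4  0.3] w 0.06402261568176605
```

View pics/w9.png

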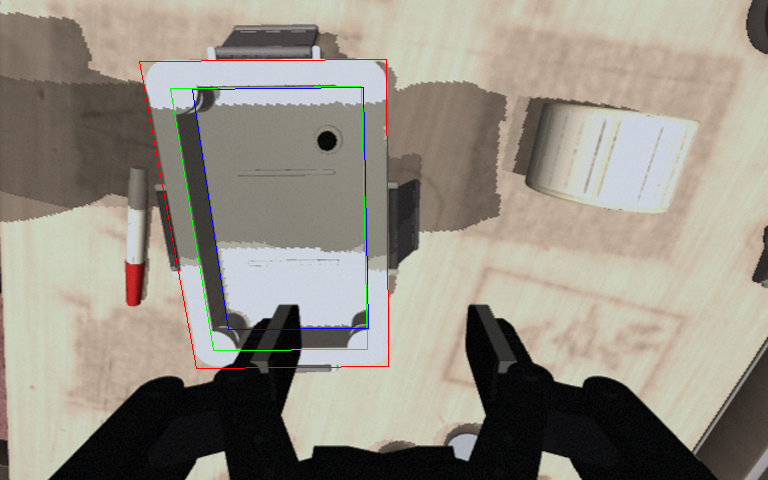

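move_arm([
  [[0,0,0,0,0.25,3,0.75],[0,0,0,0,0.25,7,0.75],[0,0,0,0,0.25,10,0.75],[0,0,0,0,0.25,10,0.75]],
], grip_force=20)

```text
clock: 9.98
ee_pos: [0.6212, 0.2294, 0.1083]
eef_rot: [[0.962, 0.271, -0.005], [0.271, -0.963, -0.002], [-0.006, 0.001, -1.0]]
force: [-0.3, 0.4, -2.1]
grip_width: 0.0641
```

Run:
```python
from h import *
tgt(.070,0,.071,0)
```

```text
t 9.98 target [0.6241 0.2302 0.071 ] rot [0.001 0.006 0.005] shift cm [0.31 0.   3.73] F [-0.3  0.4 -2.1] w 0.06411985005509682
```

move_arm([
  [[0,0.005,0.003,0.3,0,1.5,0.75],[0,0.005,0.003,0.3,0,3,0.7],[0,0.005,0.003,0.3,0,3.7,0.6],[0,0.005,0.003,0.3,0,3.7,0.5],[0,0.005,0.003,0.3,0,3.7,0.4],[0,0.005,0.003,0.3,0,3.7,0.36],[0,0.005,0.003,0.3,0,3.7,0.34]],
])

```text
clock: 10.57
ee_pos: [0.6246, 0.2304, 0.0727]
eef_rot: [[0.963, 0.269, 0.001], [0.269, -0.963, -0.0], [0.001, 0.001, -1.0]]
force: [0.9, -0.1, 0.4]
grip_width: 0.0291
```

Run:
```python
from h import *
tgt(.0705,0,.071,0)
```

```text
t 10.57 target [0.6245 0.2303 0.071 ] rot [ 0.001 -0.001  0.002] shift cm [-0.01  0.01  0.17] F [ 0.9 -0.1  0.4] w 0.029101038495076347
```

move_arm([
  [[0,0,0,0,0,0.1,0.32],[0,0,0,0.03,0,0.1,0.305],[0,0,0,0.05,0,0.1,0.295],[0,0,0,0.05,0,0.1,0.295]],
])

```text
clock: 10.9
ee_pos: [0.6251, 0.2306, 0.0723]
eef_rot: [[0.963, 0.269, 0.001], [0.269, -0.963, -0.0], [0.001, 0.0, -1.0]]
force: [-3.5, -0.4, 7.8]
grip_width: 0.0252
```

move_arm([
  [[0,0,0,-0.04,0,-0.05,0.275],[0,0,0,-0.1,0,-0.05,0.26],[0,0,0,-0.16,0,-0.05,0.24],[0,0,0,-0.22,0,-0.05,0.22],[0,0,0,-0.22,0,-0.05,0.22]],
], grip_force=22)

```text
clock: 11.32
ee_pos: [0.6233, 0.2301, 0.073]
eef_rot: [[0.963, 0.269, 0.002], [0.269, -0.963, 0.0], [0.002, 0.0, -1.0]]
force: [3.9, 1.1, -3.2]
grip_width: 0.0202
```

Snapped (20.2 mm). Release and go up, then to the left clip.

move_arm([
  [[0,0,0,0,0,0,0.3],[0,0,0,0,0,0,0.5],[0,0,0,0,0,0,0.6],[0,0,0,0,0,-3,0.7],[0,0,0,0,0,-6,0.75],[0,0,0,0,0,-9,0.75],[0,0,0,0,0,-13,0.75],[0,0,0,0,0,-14,0.75]],
])

```text
clock: 11.98
ee_pos: [0.6248, 0.2304, 0.2189]
eef_rot: [[0.963, 0.269, 0.008], [0.269, -0.963, 0.003], [0.009, -0.001, -1.0]]
force: [0.8, -0.9, 0.5]
grip_width: 0.0638
```

Run:
```python
from h import *
r.capture("top")
c=wrist();fitlid(c,*B,5)
overlay(c,*B,"pics/w10.png",(0,0,640,400),1.2)
tgt(0,.105,.18,np.pi/2)
```

```text
pose [0.558  0.2122 0.2728] [(30, -0.88), (14, 1.55), (30, -1.03), (30, 0.08)]
pose [0.5581 0.2121 0.2724] [(30, -0.92), (12, 2.43), (29, -1.07), (30, 0.08)]
t 12.08 target [0.5286 0.3127 0.18  ] rot [ 0.005 -0.006 -1.569] shift cm [ -7.01 -10.49   3.56] F [0.3 1.3 0.4] w 0.06407948789082119
```

View pics/w10.png

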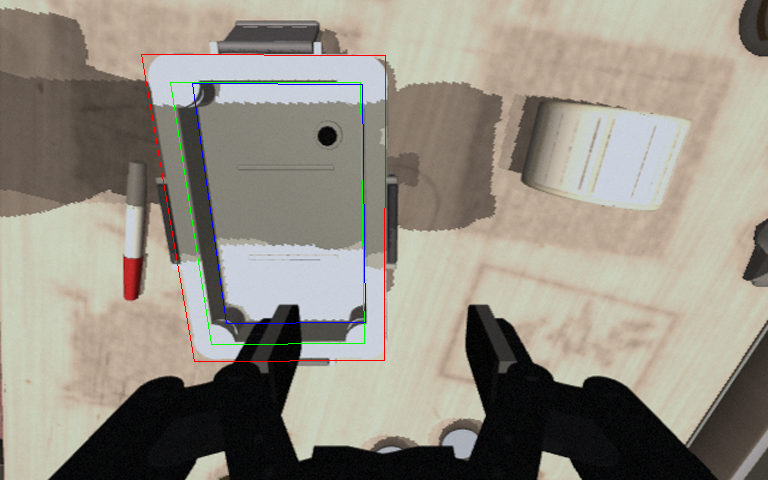

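move_arm([
  [[0,0,-0.12,-1,-1.5,0,0.75],[0,0,-0.24,-2,-3,0,0.75],[0,0,-0.36,-3,-4.5,0,0.75],[0,0,-0.48,-4,-6,0,0.75],[0,0,-0.6,-5,-7.5,0,0.75],[0,0,-0.72,-6,-9,0,0.75],[0,0,-0.84,-7,-10.3,0,0.75],[0,0,-0.96,-7,-10.5,0,0.75]],
])

```text
clock: 12.75
ee_pos: [0.5255, 0.3149, 0.2148]
eef_rot: [[0.323, 0.946, 0.004], [0.946, -0.323, 0.002], [0.004, 0.003, -1.0]]
force: [0.0, 0.4, 0.3]
grip_width: 0.0644
```

move_arm([
  [[0,0,-0.12,0,0,0,0.75],[0,0,-0.24,0,0,0,0.75],[0,0,-0.36,0,0,0,0.75],[0,0,-0.48,0,0,0,0.75],[0,0,-0.6,0,0,0,0.75],[0,0,-0.61,0,0,0,0.75],[0,0,-0.61,0,0,0,0.75]],
])

```text
clock: 13.33
ee_pos: [0.5253, 0.3146, 0.214]
eef_rot: [[-0.274, 0.962, 0.003], [0.962, 0.274, 0.002], [0.001, 0.003, -1.0]]
force: [-0.5, -0.2, -0.1]
grip_width: 0.0641
```

```bash
sed -i 's/^B=.*/B=(.557,.212,.270)/' h.py
python3 - <<'E'
from h import *
c=wrist();tgt(0,.105,.11,np.pi/2)
overlay(c,*B,"pics/w11.png",(0,0,640,400),1.2)
E
```

```text
t 13.38 target [0.529  0.3132 0.11  ] rot [ 0.004 -0.001  0.006] shift cm [-0.25  0.27 10.42] F [0.4 0.3 0.5] w 0.06394894554509083
```

View pics/w11.png

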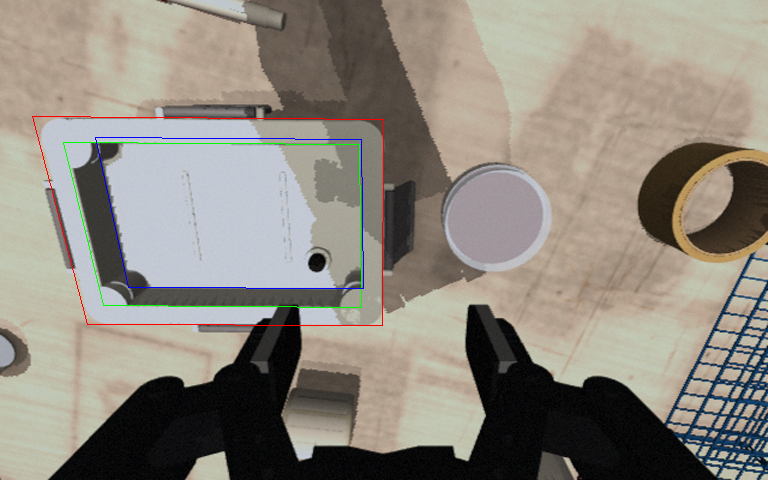

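move_arm([
  [[0,0,0,-0.25,0.3,3,0.75],[0,0,0,-0.25,0.3,7,0.75],[0,0,0,-0.25,0.3,10.4,0.75],[0,0,0,-0.25,0.3,10.4,0.75]],
], grip_force=20)

```text
clock: 13.72
ee_pos: [0.5263, 0.3115, 0.1042]
eef_rot: [[-0.27, 0.963, -0.004], [0.963, 0.27, -0.003], [-0.002, -0.005, -1.0]]
force: [-0.2, -0.8, -1.1]
grip_width: 0.0642
```

Run:
```python
from h import *
tgt(0,.105,.072,np.pi/2)
```

```text
t 13.72 target [0.529  0.3132 0.072 ] rot [-0.005  0.002  0.003] shift cm [0.1  0.32 3.22] F [-0.2 -0.8 -1.1] w 0.0641693379873541
```

move_arm([
  [[-0.004,0,0.003,0.1,0.3,1.5,0.75],[-0.004,0,0.003,0.1,0.3,3,0.7],[-0.004,0,0.003,0.1,0.3,3.2,0.6],[-0.004,0,0.003,0.1,0.3,3.2,0.5],[-0.004,0,0.003,0.1,0.3,3.2,0.4],[-0.004,0,0.003,0.1,0.3,3.2,0.36],[-0.004,0,0.003,0.1,0.3,3.2,0.34]],
])

```text
clock: 14.3
ee_pos: [0.5294, 0.3136, 0.0735]
eef_rot: [[-0.267, 0.964, 0.001], [0.964, 0.267, -0.001], [-0.001, 0.001, -1.0]]
force: [0.4, -0.2, -0.5]
grip_width: 0.0291
```

Run:
```python
from h import *
tgt(0,.1055,.072,np.pi/2)
```

```text
t 14.3 target [0.5289 0.3137 0.072 ] rot [0.001 0.001 0.   ] shift cm [ 0.02 -0.05  0.15] F [ 0.4 -0.2 -0.5] w 0.02914643734273255
```

move_arm([
  [[0,0,0,0,0,0.1,0.32],[0,0,0,0,0,0.1,0.305],[0,0,0,0.02,0,0.1,0.295],[0,0,0,0.02,0,0.1,0.295]],
])

```text
clock: 14.63
ee_pos: [0.5297, 0.3134, 0.0729]
eef_rot: [[-0.266, 0.964, 0.002], [0.964, 0.266, -0.001], [-0.001, 0.001, -1.0]]
force: [1.5, -2.9, 6.0]
grip_width: 0.0258
```

move_arm([
  [[0,0,0,-0.06,0,-0.05,0.275],[0,0,0,-0.1,0,-0.05,0.26],[0,0,0,-0.16,0,-0.05,0.24],[0,0,0,-0.22,0,-0.05,0.22],[0,0,0,-0.22,0,-0.05,0.22]],
], grip_force=22)

```text
clock: 15.05
ee_pos: [0.53, 0.3116, 0.0732]
eef_rot: [[-0.267, 0.964, 0.001], [0.964, 0.267, -0.001], [-0.001, 0.001, -1.0]]
force: [-1.5, 1.9, -3.3]
grip_width: 0.0204
```

move_arm([
  [[0,0,0,0,0,0,0.3],[0,0,0,0,0,0,0.5],[0,0,0,0,0,0,0.6],[0,0,0,0,0,-3,0.7],[0,0,0,0,0,-6,0.75],[0,0,0,0,0,-9,0.75],[0,0,0,0,0,-13,0.75],[0,0,0,0,0,-17,0.75]],
])

```text
clock: 15.72
ee_pos: [0.5294, 0.3114, 0.2449]
eef_rot: [[-0.267, 0.964, 0.001], [0.964, 0.267, -0.001], [-0.001, 0.001, -1.0]]
force: [1.0, -0.2, -0.4]
grip_width: 0.064
```

Run:
```python
from h import *
r.capture("top")
c=wrist();fitlid(c,*B,5)
overlay(c,*B,"pics/w12.png",(0,0,640,400),1.2)
c2=r.capture("scene");a=c2["pixels"][140:220,240:350,::-1];cv2.imwrite("pics/scene2.png",cv2.resize(a,None,fx=7,fy=7,interpolation=cv2.INTER_CUBIC))
print(r.observe())
```

```text
pose [0.5575 0.2131 0.2721] [(30, -0.08), (8, -1.39), (7, -1.01), (30, -0.13)]
pose [0.5575 0.2131 0.2736] [(30, -0.13), (8, -1.56), (8, -0.62), (30, -0.2)]
{'clock': 15.8667, 'q': array([-0.54083512,  0.49046593, -0.12793801,  1.60963533,  0.0719607 ,
        1.03976197,  1.15040217]), 'dq': array([-0.00082973,  0.05387902,  0.00116392,  0.0570985 ,  0.00500976,
       -0.03200381, -0.00281372]), 'joint_torque': array([ 1.05725527e-01, -9.64882994e+01, -7.33162346e-02, -4.10865211e+01,
       -7.95435277e-02,  9.36219860e-01,  9.57507198e-02]), 'ee_pos': array([0.53097545, 0.31236324, 0.24665068]), 'eef_rot': array([[-2.66290273e-01,  9.63873457e-01,  6.11951222e-03],
       [ 9.63892709e-01,  2.66281038e-01,  2.29238617e-03],
       [ 5.80060117e-04,  6.50899335e-03, -9.99978648e-01]]), 'force': array([-0.07955911,  0.40484335, -1.67259662]), 'moment': array([-0.00342522,  0.01908729,  0.02995087]), 'grip_width': 0.06402465652587973}
```

View pics/w12.png

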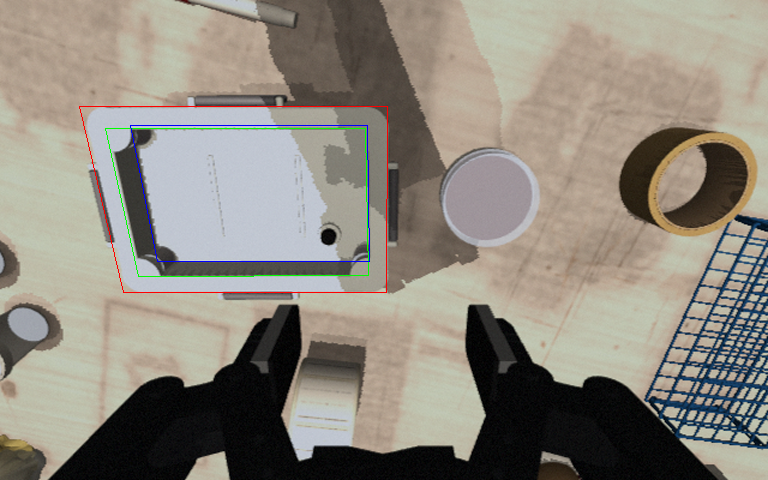

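View pics/scene2.png

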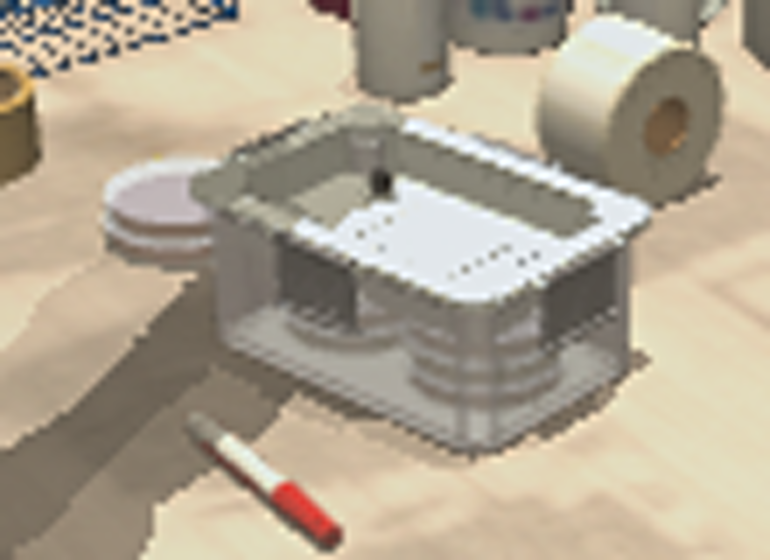

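The scene view shows the front clip (320,290 in the crop) and the right clip (580,300) upright and flush. The wrist view shows the left (393,205) and back (260,295) clips flush. The box sits at the same pixels as before, and the marker and dishes are untouched.

```bash
python3 -c "
from cell import r
print(r.sign_off())"
```

```text
the job is handed in; nothing more can be done
None
```

The box is closed: I pressed all four clips shut in turn (front, right, back, left), each pinched against the wall of the lid's well at 20–22 N grip. I handed the job in at about 16 s.

- **Clips:** each pinch ended at about 20.1–20.4 mm, against 21 mm given for a shut clip. After the gripper let go, pictures showed all four upright and flush.
- **Box:** it stayed within about 1–2 mm of where it started, which is about as finely as I could measure. Sideways force at the wrist peaked at about 7 N, at the right clip. That is inside the 5–9 N range where the box can start to slide, but I saw no shift.
- **Other things:** in the last pictures the marker and both dishes lay where they were at the start. The timer, tape roll and pen were not compared again, but the arm did not go near them.
- **Disagreement:** my outline fits of the lid differed by 1–2 mm from view to view, with the far edge reading up to 2.5 mm short in one. I set the final position of each pinch by the contact force.

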